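Open a nebuliser's filler cap of unknown thread hand and hold it off

TASK

Open the water filler on the white nebuliser unit: its winged cap has a quick thread that may be left-handed or right-handed, so try turning it one way and, if it comes up against a stop almost at once, turn it the other way until it is loose, about a sixth of a turn. Then lift the cap off and finish while still holding it in the gripper, upright and still, straight above its opening and about 10 cm higher than where it sat. Leave the round dial on the unit and the other things on the counter where they are.

Things in the scene. Friction and masses are not known exactly. Their poses are not given: they have to be found in the camera images.
- cap_wing (a point): Grey filler cap, loose body, 50 to 95 g: disc 51 mm across, 8 mm thick, on it an upright wing 46 long, 14 thick, 31 mm tall; stem 15.5 mm below the disc in the neck. Point: on the axis inside the wing, 20 mm above the disc, 11 below the wing's top, 28 above the rim when seated. x along the wing, y across its thickness (pinch along y), z up. Wing starts within 0.06 rad of the unit's x axis.
- neck_rim (a point): Rim centre of the unit's filler neck, 85 mm above the counter, 48 mm across outside; the cap sits on it. Axes as the unit's. Locked, the cap can rise only 2 mm. Turned the wrong way it meets a hard stop after 0.1 to 0.3 rad; the right way (unseen, differs each time) it comes free with the wing 0.87 to 1.2 rad from the unit's x axis; hard stop at 1.13 +- 0.1. It clears the neck after 16 mm of lift.
- unit: White nebuliser base unit, fixed to the counter: a box 160 x 210 x 55 mm (its x, y, z), with the filler neck on its top 45 mm to the -y side of its centre, 30 mm tall, and on its +y side a round dial and behind it a hump 52 x 66 mm, its top 92 mm above the counter. Origin at the centre of its underside; x is its depth (away from the robot at yaw 0), z up.
- dial (a joint): Flow dial on the unit's top, to be left alone: a plain round knob 34 mm across, 14 mm high, its top 69 mm above the counter (lower than the neck), centred 35 mm to -x and 60 mm to +y of the unit's centre. Value: turn in rad, clockwise from above positive, 0 at the start.
- gel: Bystander: clear hand-gel bottle with a white top, 52 mm across, 130 mm tall, standing left of the unit (about 170 mm from the unit's centre, so it may come near); origin at the centre of its underside.
- medcup: Bystander: small white open medicine cup, 40 mm across, 32 mm tall, standing right of the unit, about 165 mm from its centre; origin at the centre of its underside.
- tape: Bystander: roll of paper tape lying flat, 68 mm across, 25 mm high; origin under its centre.
- carton: Bystander: upright cardboard carton 70 x 130 x 150 mm (x, y, z); origin at the centre of its underside.
- dish: Bystander: steel bowl, 140 mm across, 45 mm high; origin at the centre of its underside.
- jar: Bystander: glass jar with a plain round lid, 64 mm across, 85 mm tall (not the cap in question); origin at the centre of its underside.
- otoscope: Bystander: otoscope handle lying close behind the unit, 165 mm long, 26 mm thick; origin on its underside.

How it is judged:
By the outcome, as a careful person would: the job done as asked, in the order asked, and still so for the second after the job is handed in, while the arm keeps its last pose, push and grip.
It also fails if it takes over 48 s, if anything falls off the work surface, if the arm or the gripper's body presses on something with over 40 N, if the wrist force passes 120 N, or if a joint passes its speed limit or range.

ROBOT

A 6-joint arm with a two-finger parallel gripper is mounted at the origin on the work surface. World frame = base frame: x ahead of the robot, y to its left, z up, the work surface at z = 0. Lengths are in m, angles in rad, forces in N, time in s.
With the tool pointing down it reaches from about 0.375 to 0.75 m from the base axis. Payload 9 kg.
Tool frame: the origin (TCP) lies at the very end of the fingers, on their centre line; the grasp point (between the pads) lies grip_depth behind it (grip_depth is the distance from the TCP to the grasp point, in m); z points along the fingers, y is the line along which they close (so a half turn about z gives the same grasp; the last joint's range is limited). The gripper opens to 85 mm and grips with 20 to 120 N. Pads are 22 mm wide; open, the fingers measure 114 mm over their backs; the gripper's body (76 mm by 85 mm) begins 54 mm behind the grasp point. The pads swing forward as they close: fully open they stand 13 mm farther back than shut.
Start: joints at [-0.218, 0.104, 0.097, 1.564, 0, 1.353], TCP at [0.6, 0, 0.231] pointing down, gripper open.
Joint ranges: [-2.99, 2.99], [-0.84, 1.86], [-1.1, 1.16], [-1.84, 2.11], [-1.51, 1.56], [-3.14, 3.14]. Speed limits (rad/s): [2.22, 2.22, 2.57, 3.14, 3.14, 3.14].

INTERFACE

Orientations are given as [roll, pitch, yaw] about the fixed x, y, z axes, in that order (R = Rz(yaw) Ry(pitch) Rx(roll)).
In Python, from cell import read_state, camera, finish_job, grip_depth gives the robot as it stands.
- The arm moves only by the tool play_rows, never from a script. Its argument "targets" is a list of rows, each a list of 4 numbers: the shift along the tool's x, y, z normalised to -1 to 1, where 1 is 0.03 m, then the turn about the tool's z normalised to -1 to 1, where 1 is 4 degrees. In form: [[dx, dy, dz, spin], ...]. A call has 1 to 8 rows; each row shifts and turns the commanded pose from where the row before left it, along the tool's axes as they then stand; what a row does not reach is not made up. A row lasts 1/8 s, in which the tool goes at most 62.5 mm and 10.7 degrees, less where a joint would pass 70% of its speed; a pose out of reach is approached as far as the arm can. A call with a number of a shift or a turn outside -1 to 1 is refused whole. A call with a gripper value outside its range is refused whole. "grip" is the opening, from 0 (shut) to 1 (fully open), set as the call begins (left out, the last holds). The fingers move at their own pace and stop on an object; "newtons" is the grip in N (left out, the last holds). Time passes only in rows, so rows that do not move let the fingers close. It gives the time, the measured TCP pose, the force, the opening and the grip force at its end, in the units of the state.
- read_state(): the state, without advancing time (a new reading comes with each control period).
- camera(name): name is "scene" or "side" or "wrist"; returns a dict with "color" (384x512x3 uint8, red, green, blue), "vfov" (degrees; the focal length in pixels is half the picture's height over the tangent of half this angle, whatever the lens; pixels are square), "cx", "cy" (the principal point, pixels), "extrinsics" (4x4, takes a point from camera to world coordinates); the wrist camera has in their place "T_tool_cam" (4x4, takes a point from camera to tool coordinates, whose origin is the TCP and whose axes are the flange's). Camera axes: x right, y down, z forward; pixel columns grow to the right and rows downward; lengths in m; the calibration is good to about 2 mm. A picture is of the moment at which its call begins: read the wrist's pose just before it. There is no depth.
- finish_job(): hands the job in; it is judged then, once.
The state is a dict: "t": time; "qpos": joint angles; "qvel": joint speeds; "joint_torque": joint torques, N m; "position": TCP position; "tcp_rot": TCP orientation; "ft_force": force on the tool from outside, world axes, zero at the start; "ft_torque": the same for the moment, N m; "gripper_width": finger opening in m; "finger_force": force on a finger pad.
Only numpy, scipy, OpenCV 4.12 (cv2) and the standard library are available. Lean on these libraries where they do the work, as an engineer would, in place of code of your own. Each camera call takes 0.05 s, during which the arm holds its last target. There are 200 camera calls.

## Working session

There is one attempt and no reset: what is moved stays moved. The work goes in short steps, Python scripts to look and compute and a tool call to move; the robot and the scene stay as the last step left them, time stands still between calls to the robot, and variables do not carry over. Pictures are saved under pics/ and viewed, at most 10 in all, crops included, and the job is handed in when it is done.

Besides the shell and the picture viewer there is one more tool, called as name(argument=value, ...) on one line, values as JSON. play_rows: Moves the arm, as the interface text tells. Its arguments: {"type":"object","properties":{"targets":{"type":"array","items":{"type":"array","items":{"type":"number"}}},"grip":{"type":"number"},"newtons":{"type":"number"}},"required":["targets"]}

```bash
mkdir -p pics; cat > h.py <<'E'
import numpy as np,cv2
from cell import read_state,camera,finish_job,grip_depth
from scipy.spatial.transform import Rotation as R
def grab(n):
    s=read_state();c=camera(n)
    if n=="wrist":
        T=np.eye(4);T[:3,:3]=R.from_euler('xyz',s["tcp_rot"]).as_matrix() if np.size(s["tcp_rot"])==3 else np.array(s["tcp_rot"]).reshape(3,3)
        T[:3,3]=s["position"];c["E"]=T@np.array(c["T_tool_cam"])
    else: c["E"]=np.array(c["extrinsics"])
    c["f"]=192/np.tan(np.radians(c["vfov"])/2);return c
def ray(c,u,v):
    d=c["E"][:3,:3]@np.array([(u-c["cx"])/c["f"],(v-c["cy"])/c["f"],1]);return c["E"][:3,3],d
def onz(c,u,v,z):
    o,d=ray(c,u,v);return o+d*(z-o[2])/d[2]
def proj(c,p):
    q=np.linalg.inv(c["E"])@np.append(p,1);return q[:2]/q[2]*c["f"]+[c["cx"],c["cy"]]
def save(c,n): cv2.imwrite(f"pics/{n}.png",c["color"][:,:,::-1])
E
python3 - <<'E'
from h import *
s=read_state();print(s,grip_depth)
ims=[]
for n in("scene","wrist"):
    c=grab(n);print(n,c["E"].round(3).tolist(),c["f"],c["cx"],c["cy"],[k for k in c]);ims.append(c["color"]);
    import pickle;pickle.dump(c,open(n+"0.pkl","wb"))
cv2.imwrite("pics/a.png",ims[0][:,:,::-1]);cv2.imwrite("pics/b.png",ims[1][:,:,::-1])
E
```

```text
{'t': 0.0, 'qpos': array([-2.17681911e-01,  1.04691022e-01,  9.64507064e-02,  1.56389607e+00,
       -7.75844818e-06,  1.35309985e+00]), 'qvel': array([ 0.00033062, -0.00076486, -0.00056567,  0.00042911,  0.0013287 ,
        0.00011302]), 'joint_torque': array([ 7.03431251e-04, -5.56934094e+01,  5.03644359e+01,  1.70058967e-02,
       -2.22691165e-04, -8.28643181e-07]), 'position': array([5.99661791e-01, 9.27852670e-05, 2.30516956e-01]), 'tcp_rot': array([-3.14028255e+00, -2.81851978e-04,  1.57081071e+00]), 'ft_force': array([ 0.47054207, -0.8181208 , -0.4264914 ]), 'ft_torque': array([-0.01685095, -0.02285857, -0.05574021]), 'finger_force': 0.0, 'gripper_width': 0.08528662997181809} 0.0187
scene [[0.141, 0.742, -0.655, 1.437], [0.99, -0.094, 0.107, -0.147], [0.018, -0.663, -0.748, 1.064], [0.0, 0.0, 0.0, 1.0]] 415.6443972709337 253.75951416269743 191.04463697977891 ['color', 'vfov', 'cx', 'cy', 'extrinsics', 'E', 'f']
wrist [[1.0, 0.001, -0.002, 0.601], [0.001, -0.951, -0.309, 0.077], [-0.002, 0.309, -0.951, 0.375], [0.0, 0.0, 0.0, 1.0]] 306.7819172634429 259.511056418856 192.37588559297478 ['color', 'vfov', 'cx', 'cy', 'T_tool_cam', 'E', 'f']
```

View pics/a.png

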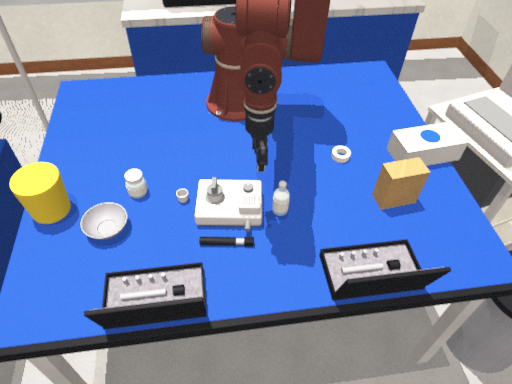

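View pics/b.png

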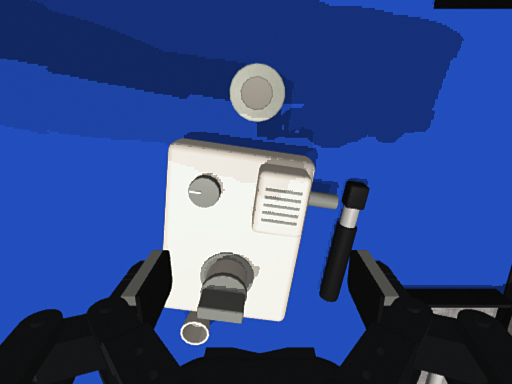

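The wrist view shows the unit, with corners at about (172,142), (313,160), (283,320) and (163,305). The dial is at (204,191), and the cap disc is near (227,275) with its wing below it. The medicine cup is at (195,330).

```bash
python3 - <<'E'
from h import *
import pickle
w=pickle.load(open("wrist0.pkl","rb"));s=pickle.load(open("scene0.pkl","rb"))
d=grab("side");pickle.dump(d,open("side0.pkl","wb"));print(d["E"].round(3).tolist(),d["f"])
for uv in [(172,142),(313,160),(283,320),(163,305)]: print(onz(w,*uv,.055).round(4))
print("dial",onz(w,204,191,.069).round(4))
for n,c in(("w",w),("s",s),("d",d)):
    print(n,proj(c,onz(w,227,275,.09)).round(0))
a=cv2.resize(w["color"][235:355,150:310],None,fx=3,fy=3,interpolation=cv2.INTER_CUBIC)
u,v=proj(d,onz(w,227,275,.09)).astype(int)
b=d["color"][max(0,v-60):v+60,max(0,u-50):u+50];b=cv2.resize(b,(300,360))
u,v=proj(s,onz(w,227,275,.09)).astype(int);print(u,v)
cv2.imwrite("pics/c.png",np.hstack([a,b])[:,:,::-1])
E
```

```text
[[0.936, -0.157, 0.315, 0.268], [-0.351, -0.471, 0.809, -0.774], [0.021, -0.868, -0.496, 0.566], [0.0, 0.0, 0.0, 1.0]] 351.11009465508306
[0.5091 0.0283 0.055 ]
[0.657  0.0094 0.055 ]
[ 0.6302 -0.1969  0.055 ]
[ 0.4801 -0.1745  0.055 ]
dial [ 0.5422 -0.0207  0.069 ]
w [227. 275.]
s [221. 190.]
d [263. 213.]
221 189
```

View pics/c.png

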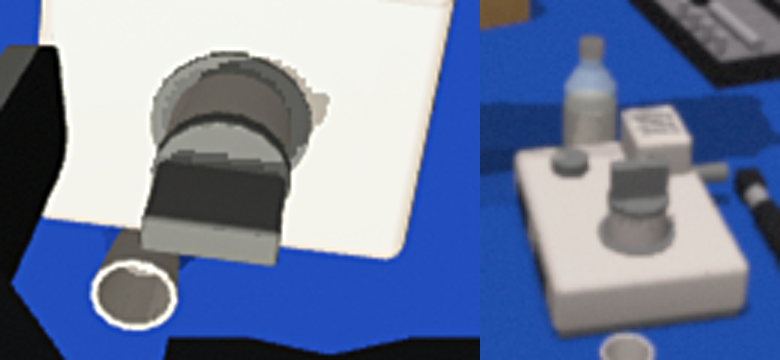

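The crop shows the wing's top face clearly, with corners at about (199,307), (244,312), (242,323) and (197,317) in the full image. The side view shows the way to it is clear.

```bash
python3 - <<'E'
from h import *
import pickle
w=pickle.load(open("wrist0.pkl","rb"))
P=np.array([onz(w,*uv,.124) for uv in [(199.3,306.7),(243.7,311.7),(241.7,323.3),(197,317.3)]])
print(P.round(4));print("wing c",P.mean(0).round(4),"yaw",[np.arctan2(*(b-a)[1::-1]).round(3) for a,b in((P[0],P[1]),(P[3],P[2]))])
g=w["color"].astype(int);m=((g.min(2)>200)).astype(np.uint8)
m[:, :150]=0
C=max(cv2.findContours(m,cv2.RETR_EXTERNAL,cv2.CHAIN_APPROX_NONE)[0],key=cv2.contourArea)
Q=np.array([onz(w,*p[0],.055)[:2] for p in C],np.float32)*1000
r=cv2.minAreaRect(Q);print(r)
Q=np.array([[.5091,.0283],[.657,.0094],[.6302,-.1969],[.4801,-.1745]]);
c=Q.mean(0);
for y in(-.11,-.13,-.15): print(c,c+.045*np.array([np.sin(y),-np.cos(y)]))
# medcup, gel
print("cup",onz(w,194.5,333,.032),"dial-based neck ok")
# side view check of wing
E
```

```text
[[ 0.5416 -0.1221  0.124 ]
 [ 0.585  -0.1279  0.124 ]
 [ 0.5827 -0.1419  0.124 ]
 [ 0.5385 -0.1347  0.124 ]]
wing c [ 0.5619 -0.1317  0.124 ] yaw [np.float64(-0.133), np.float64(-0.161)]
((566.9822998046875, -87.21739196777344), (202.40333557128906, 154.58827209472656), 81.76050567626953)
[ 0.5691   -0.083425] [ 0.56415998 -0.12815302]
[ 0.5691   -0.083425] [ 0.56326646 -0.12804529]
[ 0.5691   -0.083425] [ 0.56237528 -0.1279197 ]
cup [ 0.51052873 -0.2387539   0.032     ] dial-based neck ok
```

play_rows(targets=[[-0.87, -0.25, 0, -1], [-0.87, -0.25, 0, 0], [-0.87, -0.25, 0, 0], [-0.87, -0.25, 0, 0], [-0.87, -0.25, 0, 0], [0, 0, 0, -1], [0, 0, 0, -1], [0, 0, 0, -1]])

```text
t: 1.15
position: [0.5697, -0.1324, 0.231]
tcp_rot: [-3.141, -0.0, 1.852]
ft_force: [-0.5, 0.4, 0.4]
gripper_width: 0.0853
finger_force: 0.0
```

play_rows(targets=[[0, 0, 0, -1], [0, 0, 0, -1], [0, 0, 0, -1], [0, 0, 0, -1], [0, 0, 0, -1], [0, 0, 0, -1], [0, 0, 0, -1], [0, 0, 0, -1]])

```text
t: 2.15
position: [0.5697, -0.1322, 0.231]
tcp_rot: [-3.141, -0.001, 2.411]
ft_force: [0.3, -0.0, -0.3]
gripper_width: 0.0854
finger_force: 0.0
```

play_rows(targets=[[0, 0, 0, -1], [0, 0, 0, -1], [0, 0, 0, -1], [0, 0, 0, -1], [0, 0, 0, -1], [0, 0, 0, -1], [0, 0, 0, -1], [0, 0, 0, -1], [0, 0, 0, -0.4], [0, 0, 0, 0]])

```text
validation failed for argument at $.ta...
```

play_rows(targets=[[0, 0, 0, -1], [0, 0, 0, -1], [0, 0, 0, -1], [0, 0, 0, -1], [0, 0, 0, -1], [0, 0, 0, -1], [0, 0, 0, -1], [0, 0, 0, -1]])

```text
t: 3.15
position: [0.5697, -0.1323, 0.231]
tcp_rot: [3.141, -0.001, 2.969]
ft_force: [0.2, -0.7, -0.4]
gripper_width: 0.0856
finger_force: 0.0
```

play_rows(targets=[[0.25, 0, 0, -0.2], [0, 0, 0, 0]])

```text
t: 3.4
position: [0.562, -0.1309, 0.2313]
tcp_rot: [3.142, -0.0, 2.98]
ft_force: [-0.0, 0.3, -0.6]
gripper_width: 0.0858
finger_force: 0.0
```

```bash
python3 - <<'E'
from h import *
import pickle
s=read_state();print(s["position"],s["tcp_rot"],s["qpos"])
w=grab("wrist");pickle.dump(w,open("wrist1.pkl","wb"))
u,v=proj(w,[.562,-.13,.124]).astype(int);print(u,v)
d=grab("side");pickle.dump(d,open("side1.pkl","wb"))
cv2.imwrite("pics/d.png",w["color"][:,:,::-1])
E
```

```text
[ 0.56199374 -0.13088419  0.23130943] [ 3.14153925e+00 -1.51889884e-04  2.97983268e+00] [-4.55347263e-01  3.39531963e-02  2.41544855e-02  1.56115846e+00
  7.16143018e-06 -2.93587283e-01]
262 188
```

View pics/d.png

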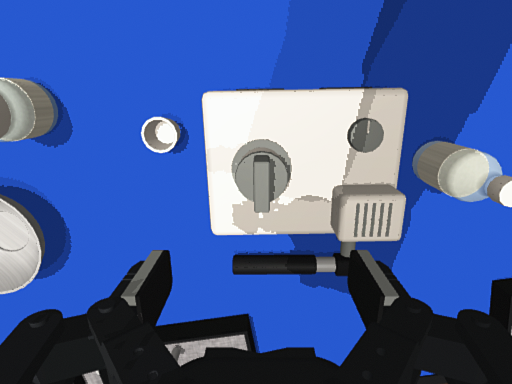

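The cap is seen from above with its wing running vertically in the picture, columns 253-271 and rows 155-212. The fingers straddle it left and right, and nothing is in the way.

```bash
python3 - <<'E'
from h import *
import pickle
w=pickle.load(open("wrist1.pkl","rb"))
g=cv2.cvtColor(w["color"],cv2.COLOR_RGB2GRAY)
for v in range(150,222,5): print(v,g[v,244:282].tolist())
print(g[150:222:2,262].tolist())
for uv in [(203,93),(407,89),(403,242),(215,235)]: print(onz(w,*uv,.055).round(4))
E
```

```text
150 [152, 152, 152, 152, 150, 131, 141, 137, 135, 135, 136, 138, 133, 131, 131, 129, 126, 126, 126, 124, 124, 128, 125, 127, 127, 125, 123, 122, 128, 142, 151, 154, 154, 153, 153, 152, 152, 153]
155 [139, 129, 126, 93, 86, 127, 137, 159, 161, 160, 132, 108, 73, 69, 70, 70, 70, 70, 69, 70, 70, 69, 71, 88, 125, 160, 161, 158, 152, 112, 84, 74, 87, 100, 105, 96, 95, 153]
160 [157, 155, 153, 152, 153, 153, 153, 156, 158, 127, 70, 65, 68, 68, 68, 69, 69, 69, 68, 68, 67, 69, 67, 66, 59, 67, 89, 87, 92, 148, 149, 156, 154, 156, 157, 150, 119, 86]
165 [153, 153, 153, 153, 153, 153, 154, 154, 153, 95, 128, 149, 153, 152, 153, 152, 151, 152, 152, 152, 152, 151, 153, 155, 133, 99, 89, 89, 89, 88, 84, 95, 152, 154, 151, 151, 152, 152]
170 [149, 150, 150, 150, 150, 150, 151, 153, 153, 110, 127, 149, 151, 151, 151, 150, 149, 151, 151, 152, 150, 150, 152, 154, 133, 98, 87, 88, 85, 91, 152, 152, 150, 151, 151, 152, 151, 152]
175 [150, 149, 151, 150, 150, 150, 150, 152, 150, 105, 133, 150, 151, 152, 150, 150, 150, 150, 151, 151, 150, 149, 151, 154, 133, 99, 87, 88, 88, 85, 90, 152, 153, 151, 151, 150
[... 1317 characters left out ...]
255, 255, 255, 209, 197, 199, 200]
215 [200, 200, 200, 200, 200, 200, 200, 200, 199, 200, 200, 200, 200, 197, 208, 255, 253, 254, 255, 208, 197, 200, 200, 200, 200, 200, 200, 200, 199, 200, 199, 200, 199, 200, 199, 200, 199, 199]
220 [200, 201, 200, 200, 200, 199, 200, 199, 200, 200, 200, 200, 200, 200, 200, 200, 199, 200, 199, 200, 200, 199, 199, 199, 199, 199, 199, 200, 200, 200, 200, 199, 199, 200, 199, 199, 199, 199]
[126, 118, 153, 64, 68, 68, 136, 152, 151, 152, 151, 151, 151, 151, 150, 148, 149, 149, 149, 150, 149, 149, 149, 149, 148, 146, 146, 146, 146, 146, 144, 167, 228, 255, 206, 199]
[ 0.4759 -0.1758  0.055 ]
[0.5047 0.0246 0.055 ]
[0.6739 0.0176 0.055 ]
[ 0.6302 -0.1958  0.055 ]
```

```bash
python3 - <<'E'
from h import *
import pickle
w=pickle.load(open("wrist1.pkl","rb"))
a,b=onz(w,261.2,162,.124),onz(w,261.6,211.7,.124);print(a,b,(a+b)/2,np.arctan2(*(b-a)[1::-1]),np.hypot(*(b-a)[:2]))
E
```

```text
[ 0.5392538  -0.12767814  0.124     ] [ 0.58333066 -0.13441468  0.124     ] [ 0.56129223 -0.13104641  0.124     ] -0.1516626168258016 0.04458868847484916
```

play_rows(targets=[[0, 0, 0.8, 0.15], [0, 0, 0.8, 0], [0, 0, 0.8, 0], [0, 0, 0.8, 0], [0, 0, 0.6, 0], [0, 0, 0.6, 0], [0, 0, 0, 0], [0, 0, 0, 0]])

```text
t: 4.5
position: [0.5629, -0.1312, 0.1001]
tcp_rot: [-3.141, 0.001, 2.97]
ft_force: [-0.7, -0.3, -0.8]
gripper_width: 0.0852
finger_force: 0.0
```

play_rows(targets=[[0, 0, 0, 0], [0, 0, 0, 0], [0, 0, 0, 0], [0, 0, 0, 0], [0, 0, 0, 0], [0, 0, 0, 0], [0, 0, 0, 0]], grip=0, newtons=60)

```text
t: 5.38
position: [0.5627, -0.1309, 0.0996]
tcp_rot: [3.141, 0.001, 2.971]
ft_force: [0.4, 2.0, 3.7]
gripper_width: 0.0126
finger_force: 58.8
```

```bash
python3 - <<'E'
from h import *
s=read_state();print(s)
E
```

```text
{'t': 5.375, 'qpos': array([-4.55045604e-01,  5.35289260e-02, -1.95099169e-01,  1.32168730e+00,
        3.45399542e-04, -2.84125599e-01]), 'qvel': array([-0.00040982, -0.00038808, -0.00082629, -0.00068123, -0.00087561,
        0.00063224]), 'joint_torque': array([-1.31507512e+00, -5.07574975e+01,  4.81574178e+01, -1.03306056e-01,
       -6.65010866e-01, -1.12315791e-02]), 'position': array([ 0.56270899, -0.1309311 ,  0.09955723]), 'tcp_rot': array([3.14139592e+00, 5.58475673e-04, 2.97067268e+00]), 'ft_force': array([0.36532384, 1.96020502, 3.73346502]), 'ft_torque': array([ 0.4305386 , -0.16286654, -0.0210807 ]), 'finger_force': 58.75357389450073, 'gripper_width': 0.012554307953636878}
```

play_rows(targets=[[0, 0, 0, 0.5], [0, 0, 0, 0.5], [0, 0, 0, 0.5], [0, 0, 0, 0.5]])

```text
t: 5.88
position: [0.5627, -0.1313, 0.0995]
tcp_rot: [-3.141, 0.001, 2.828]
ft_force: [2.3, -1.1, 4.4]
gripper_width: 0.0128
finger_force: 59.0
```

```bash
python3 -c "
from h import *
s=read_state();print(s['tcp_rot'],s['position'],s['ft_torque'],s['ft_force'],s['joint_torque'][5])"
```

```text
[-3.14117365e+00  6.06126981e-04  2.82834950e+00] [ 0.56266807 -0.13133726  0.09952848] [-0.20486372 -0.43088424  0.04376192] [ 2.28705493 -1.09692641  4.37008722] -0.4000660590827465
```

play_rows(targets=[[0, 0, 0, 0.5], [0, 0, 0, 0.5]])

```text
t: 6.12
position: [0.5624, -0.1312, 0.0995]
tcp_rot: [-3.141, 0.0, 2.759]
ft_force: [0.4, -1.5, 5.4]
gripper_width: 0.0131
finger_force: 59.3
```

```bash
python3 -c "
from h import *
s=read_state();print(s['tcp_rot'],s['position'],s['ft_torque'],s['ft_force'],s['joint_torque'][5])"
```

```text
[-3.14123920e+00  7.70892591e-05  2.75864561e+00] [ 0.56242394 -0.13119618  0.09954233] [-0.32629561 -0.07438309  0.07378984] [ 0.41232832 -1.47597506  5.43123327] -0.39094626903533936
```

play_rows(targets=[[0, 0, 0, 0.5], [0, 0, 0, 0.5], [0, 0, 0, 0]])

```text
t: 6.5
position: [0.5623, -0.1311, 0.0996]
tcp_rot: [-3.141, -0.0, 2.689]
ft_force: [0.5, -0.3, 5.6]
gripper_width: 0.0127
finger_force: 59.3
```

```bash
python3 -c "
from h import *
s=read_state();print(s['tcp_rot'],s['position'],s['ft_torque'],s['ft_force'],s['joint_torque'][5])
w=grab('wrist');d=grab('side')
u,v=proj(d,[.562,-.131,.1]).astype(int)
a=cv2.resize(w['color'][120:280,180:340],(560,560));b=cv2.resize(d['color'][v-50:v+20,u-15:u+15],(240,560))
cv2.imwrite('pics/e.png',np.hstack([a,b])[:,:,::-1])"
```

```text
[-3.14128878e+00 -7.97395773e-05  2.68944101e+00] [ 0.56234678 -0.13111214  0.09955113] [-0.21574516 -0.01047446 -0.02126976] [ 0.49498128 -0.34541837  5.57538534] 0.1638496946543455
```

View pics/e.png

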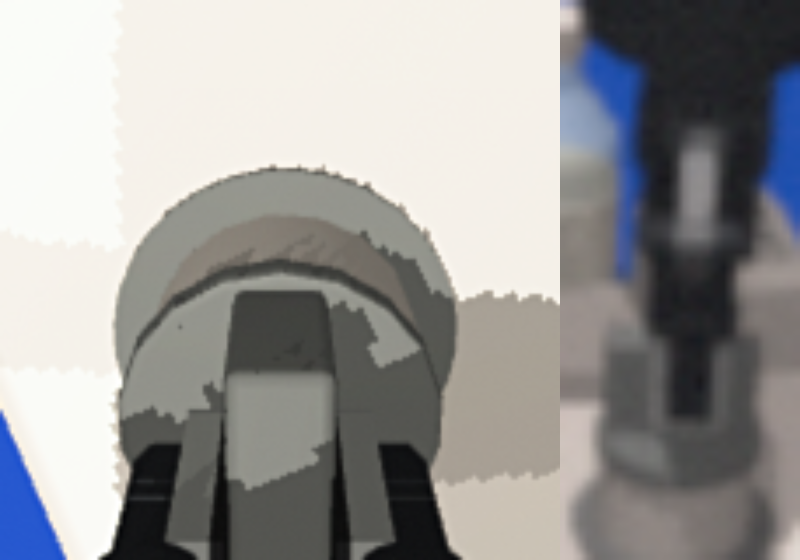

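The wing is square between the pads after 0.28 rad, so it turned with the gripper and met no stop. This is the right direction, so I'll keep going.

play_rows(targets=[[0, 0, 0, 0.6], [0, 0, 0, 0.6], [0, 0, 0, 0.6], [0, 0, 0, 0.6], [0, 0, 0, 0.6], [0, 0, 0, 0.6], [0, 0, 0, 0.6], [0, 0, 0, 0]])

```text
t: 7.6
position: [0.5622, -0.131, 0.0995]
tcp_rot: [-3.141, -0.0, 2.396]
ft_force: [0.1, 0.2, 6.2]
gripper_width: 0.0131
finger_force: 59.4
```

play_rows(targets=[[0, 0, 0, 0.6], [0, 0, 0, 0.6], [0, 0, 0, 0.6], [0, 0, 0, 0.6], [0, 0, 0, 0.6], [0, 0, 0, 0.6], [0, 0, 0, 0]])

```text
t: 8.48
position: [0.5622, -0.131, 0.0996]
tcp_rot: [-3.141, -0.0, 2.145]
ft_force: [-1.0, -0.4, 7.4]
gripper_width: 0.0129
finger_force: 59.4
```

```bash
python3 -c "
from h import *
s=read_state();print(s['tcp_rot'],s['position'],s['ft_torque'],s['ft_force'],s['joint_torque'][5])"
```

```text
[-3.14116264e+00 -2.26195944e-04  2.14483365e+00] [ 0.56221908 -0.13098462  0.09955302] [-0.06127146  0.14121029 -0.07924507] [-0.96431332 -0.3591479   7.37885066] 0.18126291688531637
```

play_rows(targets=[[0, 0, 0, 0.5], [0, 0, 0, 0.5], [0, 0, 0, 0.4], [0, 0, 0, 0.4], [0, 0, 0, 0]])

```text
t: 9.1
position: [0.5622, -0.131, 0.0995]
tcp_rot: [-3.141, -0.0, 2.019]
ft_force: [-0.2, -0.3, 6.5]
gripper_width: 0.0128
finger_force: 59.4
```

play_rows(targets=[[0, 0, -0.1, 0], [0, 0, -0.1, 0], [0, 0, 0, 0]])

```text
t: 9.48
position: [0.5623, -0.1309, 0.1052]
tcp_rot: [-3.141, -0.0, 2.021]
ft_force: [0.5, -0.1, -1.5]
gripper_width: 0.0129
finger_force: 58.4
```

```bash
python3 -c "
from h import *
s=read_state();print(s['tcp_rot'],s['position'],s['ft_torque'],s['ft_force'],s['joint_torque'][5])"
```

```text
[-3.14135741e+00 -3.83017808e-04  2.02086187e+00] [ 0.56232509 -0.13091414  0.10520421] [-0.01642508  0.00102808 -0.01604301] [ 0.50706216 -0.11327078 -1.50741791] 0.0066589990456122905
```

It rose 5.7 mm with almost no force, so the cap is free. Lifting to 10 cm.

play_rows(targets=[[0, 0, -0.3, 0], [0, 0, -0.4, 0], [0, 0, -0.5, 0], [0, 0, -0.5, 0], [0, 0, -0.5, 0], [0, 0, -0.5, 0], [0, 0, -0.3, 0], [0, 0, -0.15, 0]])

```text
t: 10.48
position: [0.5626, -0.1311, 0.2004]
tcp_rot: [3.141, 0.0, 2.021]
ft_force: [0.9, 1.2, -0.9]
gripper_width: 0.0126
finger_force: 58.4
```

play_rows(targets=[[0, 0, 0, 0], [0, 0, 0, 0], [0, 0, 0, 0], [0, 0, 0, 0]])

```text
t: 10.98
position: [0.5624, -0.131, 0.1996]
tcp_rot: [-3.141, -0.0, 2.021]
ft_force: [0.3, -0.4, -1.4]
gripper_width: 0.0128
finger_force: 58.4
```

```bash
python3 -c "
from h import *
w=grab('wrist');d=grab('side')
u,v=proj(d,[.562,-.131,.15]).astype(int)
a=cv2.resize(w['color'],(512,384));b=cv2.resize(d['color'][v-64:v+64,u-48:u+48],(288,384))
cv2.imwrite('pics/f.png',np.hstack([a,b])[:,:,::-1])"
```

```text
(no output)
```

View pics/f.png

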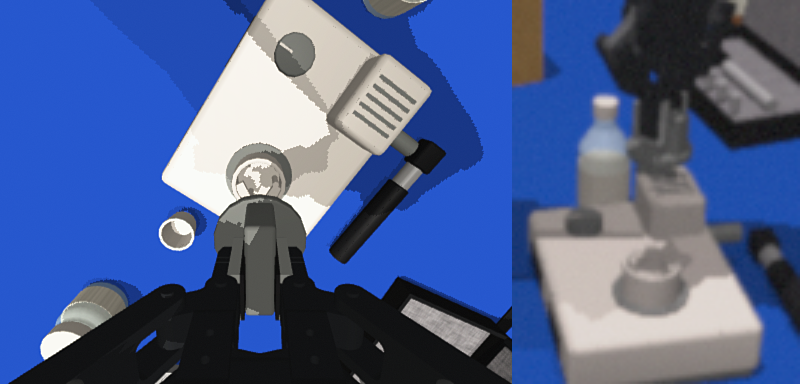

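The cap is held upright in the gripper above the open neck, which is at (258,180) in the wrist view. The dial and the other items haven't moved.

```bash
python3 -c "
from cell import finish_job
print(finish_job())"
```

```text
the job is handed in; nothing more can be done
None
```

The filler is open and the job is handed in: the cap came loose turning clockwise (seen from above), and the gripper now holds it upright and still, straight above its opening and 10 cm higher than where it sat.

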